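Put the lacquer pieces back on their own display stands

ROBOT

A 7-joint arm with a two-finger parallel gripper is mounted at the origin on the work surface. World frame = base frame: x ahead of the robot, y to its left, z up, the work surface at z = 0. Lengths are in mm, angles in rad, forces in N, time in s.
With the tool pointing down it reaches from about 400 to 875 mm from the base axis. Payload 19.3 kg.
Tool frame: the origin (TCP) lies at the very end of the fingers, on their centre line; the grasp point (between the pads) lies 19 mm behind it (grip_point_offset is the z of the grasp point in the tool frame, in mm); z points along the fingers, y is the line along which they close (so a half turn about z gives the same grasp; the last joint's range is limited). The gripper opens to 85 mm and grips with 20 to 120 N. Pads are 22 mm wide; open, the fingers measure 114 mm over their backs; the gripper's body (76 mm by 85 mm) begins 54 mm behind the grasp point. The pads swing forward as they close: fully open they stand 13 mm farther back than shut.
Start: joints at [1.048, 0.521, -0.036, 1.599, 0.021, 1.021, -0.113], TCP at [273.4, -562.02, 231.291] pointing down, gripper open.
Joint ranges: [-2.91, 2.91], [-0.3, 2.13], [-1.5, 1.42], [0.17, 2.43], [-1.26, 4.41], [0.16, 1.93], [-2.52, 2.52]. Speed limits (rad/s): [1.89, 1.89, 2.39, 2.39, 3.01, 3.01, 3.01].

INTERFACE

Orientations are given as a 3x3 rotation matrix whose columns are the frame's x, y, z axes.
In Python, from workcell import movep, movel, goto_joints, open_gripper, clamp, wait, inverse_kinematics, read_state, camera, PlanningError, finish_job, grip_point_offset gives the robot as it stands. Calls block until the motion is done:
- movep(position, orientation): joint-space move of the TCP to a pose.
- movel(position, frame=None, max_speed=150, guard=None): straight line of the TCP; frame=None keeps the orientation; max_speed is the mean speed in mm/s. With guard (N) it stops when the force on the tool has changed by that much, and returns True; else False.
- goto_joints(angles): joint-space move.
- open_gripper() and clamp(): open the fingers fully, or close them until they stop; the grip force is fixed at half the most.
- wait(seconds).
- inverse_kinematics(position, orientation): joint angles nearest the present ones, or None.
- read_state(): the state.
- camera(name): name is "scene" or "side" or "wrist"; returns a dict with "image" (384x512x3 uint8, blue, green, red), "range_z" (384x512 float32, mm along the optical axis (not along the pixel's ray), 0 where there is no reading), "fx", "fy", "cx", "cy" (pixels), "cam_to_world" (4x4, takes a point from camera to world coordinates). Camera axes: x right, y up, looking along -z (the intrinsics and any distortion apply to the point x, -y, -z); pixel columns grow to the right and rows downward; lengths in mm; the calibration is good to about 2 mm. A picture is of the moment at which its call begins.
A pose or a line that the arm cannot do raises PlanningError and nothing moves.
- finish_job(): hands the job in; it is judged then, once.
The state is a dict: "time": time; "qpos": joint angles; "qvel": joint speeds; "joint_efforts": joint torques, N m; "eef_pos": TCP position; "tool_rot": TCP orientation; "ft_force": force on the tool from outside, world axes, zero at the start; "torque": the same for the moment, N m; "finger_gap": finger opening in mm; "gripper_force": force on a finger pad.
Only numpy, scipy, OpenCV 4.12 (cv2) and the standard library are available. Lean on these libraries where they do the work, as an engineer would, in place of code of your own. Each camera call takes 0.05 s, during which the arm holds its last target. There are 200 camera calls.

TASK

The three red lacquer pieces stand on one another's display stands: move each to the stand whose felt has the colour of the enamel in its mouth or on its lid (blue vase, green brush pot, yellow lidded box), upright and in the middle of the felt. Park one of them on the empty grey felt mat on the way; the polished pieces may stand only on felt, never touch the bare table, and must not be dropped or tipped over. Do not disturb the teapot, the glue bottle or the wax jar.

Things in the scene. Friction and masses are not known exactly. Their poses are not given: they have to be found in the camera images.
- vase: red carved lacquer vase with blue enamel on top of its mouth, 112 mm high, about 0.3 kg, round: foot 52 mm across, belly 68 mm (36 mm up), narrow neck 28 mm (72 to 80 mm up), straight-sided mouth band 44 mm across from 90 to 112 mm up, where it can be gripped. Loose. Origin: centre of its underside; z along its axis, up.
- brush_pot: red carved lacquer brush pot, an open empty cylinder 58 mm across and 84 mm high, wall 5 mm, with green enamel inside; about 0.22 kg, sturdy enough for a firm grip round the outside. Loose. Origin: centre of its underside; z along its axis, up.
- lidded_box: red carved lacquer round box with a black seam, its lid glued on, with a yellow enamel disc on the lid: 62 mm across (straight side from 4 to 40 mm up), 46 mm high, about 0.2 kg. Loose, one solid piece. Origin: centre of its underside; z along its axis, up.
- stand_blue: round dark-wood display stand with a blue felt top, 104 mm across and 25 mm high (felt, 96 mm across, is its flat, hard-backed top). Fixed to the table. Origin: centre of its underside, on the table; the felt lies 25 mm above it. z up. At the start another piece than the blue-mouthed vase stands on it.
- stand_green: round dark-wood display stand with a green felt top, 104 mm across and 25 mm high (felt, 96 mm across, is its flat, hard-backed top). Fixed to the table. Origin: centre of its underside, on the table; the felt lies 25 mm above it. z up. At the start another piece than the green-lined brush pot stands on it.
- stand_yellow: round dark-wood display stand with a yellow felt top, 104 mm across and 25 mm high (felt, 96 mm across, is its flat, hard-backed top). Fixed to the table. Origin: centre of its underside, on the table; the felt lies 25 mm above it. z up. At the start another piece than the yellow-topped box stands on it.
- spare_mat: thick round grey felt mat, 120 mm across and 10 mm high, empty at the start: the free spot. Fixed. Origin: centre of its underside, on the table; its top is 10 mm above.
- glue_bottle: white glue bottle with an orange cap, 32 mm across, 90 mm high, loose, light; to be left alone. Origin: centre of its underside.
- wax_jar: amber glass wax jar with a black cap, 42 mm across, 45 mm high, loose; to be left alone. Origin: centre of its underside.
- teapot: small orange-brown clay teapot, body 68 mm across, 62 mm high; with the spout (+x side, reaching 57 mm from the centre) and handle (-x side, 50 mm). Loose; to be left alone. Origin: centre of its underside.
Not all that is in view belongs to the job. What is shaped like the spare_mat but purple is not meant. Leave any pink look-alike of the stand_yellow alone.

How it is judged (in metres and radians):
On the way:
1. one of the three lacquer pieces has been parked on the grey mat, upright and released (((horizontal distance between vase and spare_mat below 0.045 m and z of vase in the frame of spare_mat between 0.007 and 0.014 m and angle between vase's own z axis and vertical below 0.1 rad and contact force between vase and the fingers below 0.05 N and linear speed of vase below 0.02 m/s and angular speed of vase below 0.2 rad/s) or (horizontal distance between brush_pot and spare_mat below 0.045 m and z of brush_pot in the frame of spare_mat between 0.007 and 0.014 m and angle between brush_pot's own z axis and vertical below 0.1 rad and contact force between brush_pot and the fingers below 0.05 N and linear speed of brush_pot below 0.02 m/s and angular speed of brush_pot below 0.2 rad/s) or (horizontal distance between lidded_box and spare_mat below 0.045 m and z of lidded_box in the frame of spare_mat between 0.007 and 0.014 m and angle between lidded_box's own z axis and vertical below 0.1 rad and contact force between lidded_box and the fingers below 0.05 N and linear speed of lidded_box below 0.02 m/s and angular speed of lidded_box below 0.2 rad/s))), for 0.2 s.
At the end, for the whole second after the job is handed in: the vase stands on the blue stand, the brush pot on the green one and the lidded box on the yellow one, each within 15 mm of the middle of the felt, resting on the felt (underside 22 to 29 mm above the table), upright within 0.1 rad, released and at rest (horizontal distance between vase and stand_blue below 0.015 m and z of vase in the frame of stand_blue between 0.022 and 0.029 m and angle between each of vase, brush_pot, lidded_box's own z axis and vertical below 0.1 rad and contact force between each of vase, brush_pot, lidded_box and the fingers below 0.05 N and linear speed of each of vase, brush_pot, lidded_box below 0.02 m/s and angular speed of each of vase, brush_pot, lidded_box below 0.2 rad/s and horizontal distance between brush_pot and stand_green below 0.015 m and z of brush_pot in the frame of stand_green between 0.022 and 0.029 m and horizontal distance between lidded_box and stand_yellow below 0.015 m and z of lidded_box in the frame of stand_yellow between 0.022 and 0.029 m); the robot touches nothing.
It fails at once if a lacquer piece is tipped by more than 0.6 rad (angle between any of vase, brush_pot, lidded_box's own z axis and vertical above 0.6 rad).
It fails at once if a lacquer piece comes down to the bare table (its underside below 5 mm) (height (world z) of any of vase, brush_pot, lidded_box below 0.005 m).
It fails at once if a lacquer piece is dropped or thrown (faster than 0.6 m/s out of the fingers, a fall of about 2 cm) ((linear speed of vase above 0.6 m/s and contact force between vase and the fingers below 0.05 N) or (linear speed of brush_pot above 0.6 m/s and contact force between brush_pot and the fingers below 0.05 N) or (linear speed of lidded_box above 0.6 m/s and contact force between lidded_box and the fingers below 0.05 N)).
It fails at once if the teapot, glue bottle or wax jar is moved by more than 15 mm or tipped over (distance of any of glue_bottle, wax_jar, teapot from where it was at the start of the episode above 0.015 m or angle between any of glue_bottle, wax_jar, teapot's own z axis and vertical above 0.4 rad).
It also fails if it takes over 106 s, if anything falls off the work surface, if the arm or the gripper's body presses on something with over 40 N, if the wrist force passes 120 N, or if a joint passes its speed limit or range.

## Working session

There is one attempt and no reset: what is moved stays moved. The work goes in short steps, each a Python script; the robot and the scene stay as the last script left them, time stands still between calls to the robot, and variables do not carry over. Pictures are saved under pics/ and viewed, at most 14 in all, crops included, and the job is handed in when it is done.

```bash
ls; mkdir -p pics
python3 - <<'E'
from workcell import *
import cv2,numpy as np
s=read_state();print(s['time'],s['eef_pos'],s['finger_gap'],grip_point_offset)
for n in("scene","side"):
    c=camera(n);cv2.imwrite(f'pics/{n}0.png',c['image']);np.savez(f'pics/{n}0.npz',**c)
    print(n,c['fx'],c['fy'],c['cx'],c['cy'],c['cam_to_world'].round(3).tolist(),c.keys())
E
```

```text
pics
0.0 [ 273.25948946 -561.72980789  230.73937679] 85.48347974626361 -18.700000000000003
scene 491.3821750679372 491.3821750679372 254.6612284349863 192.645114185021 [[-0.374, -0.553, 0.745, 1639.012], [0.927, -0.208, 0.311, 414.826], [-0.017, 0.807, 0.591, 952.2], [0.0, 0.0, 0.0, 1.0]] dict_keys(['image', 'range_z', 'fx', 'fy', 'cx', 'cy', 'cam_to_world'])
side 495.90491352656096 495.90491352656096 253.57421399579763 192.59575390866593 [[-0.914, 0.29, -0.285, 161.544], [-0.406, -0.686, 0.603, 729.115], [-0.02, 0.667, 0.745, 1023.505], [0.0, 0.0, 0.0, 1.0]] dict_keys(['image', 'range_z', 'fx', 'fy', 'cx', 'cy', 'cam_to_world'])
```

View pics/scene0.png

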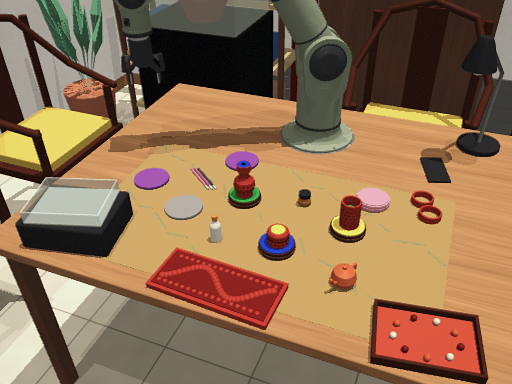

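View pics/side0.png

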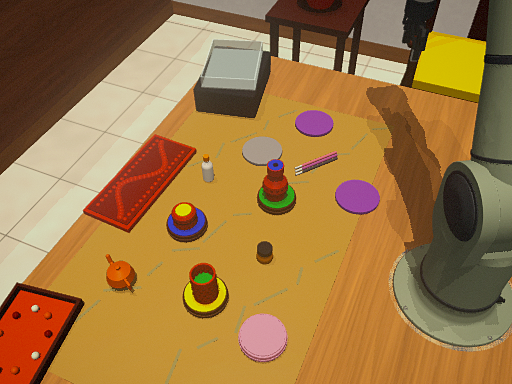

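The scene view shows the vase on green (243,185), the box on blue (277,238), the pot on yellow (349,215) and the grey mat at (183,207). The glue bottle is at (215,230), the wax jar at (304,198) and the teapot at (344,275). The side view agrees: vase (275,185), box (186,215), pot (204,285), mat (262,150).

```bash
cat > see.py <<'E'
import numpy as np,cv2
from scipy.optimize import least_squares
H={'blue':((110,120,60),(130,255,255)),'green':((45,100,40),(80,255,255)),'yellow':((24,150,80),(33,255,255)),
   'red':((0,120,40),(9,255,255)),'grey':((0,0,90),(179,40,220))}
def rays(c,uv):
    uv=np.asarray(uv,float);d=np.c_[(uv[:,0]-c['cx'])/c['fx'],-(uv[:,1]-c['cy'])/c['fy'],-np.ones(len(uv))]
    T=c['cam_to_world'];return T[:3,3],d@T[:3,:3].T
def onplane(c,uv,z):
    o,d=rays(c,uv);return o+d*((z-o[2])/d[:,2])[:,None]
def cloud(c,m):
    v,u=np.nonzero((m>0)&(c['range_z']>0));o,d=rays(c,np.c_[u,v]);return o+d*c['range_z'][v,u][:,None]
def mask(c,col,box):
    h=cv2.cvtColor(c['image'],cv2.COLOR_BGR2HSV);m=cv2.inRange(h,*map(np.array,H[col]))
    r=np.zeros_like(m);x0,y0,x1,y1=box;r[y0:y1,x0:x1]=m[y0:y1,x0:x1];return r
def fit(p,r=None):  # robust circle, fixed radius if given
    q=p[:,:2];x0=np.r_[q.mean(0),r or 30]
    f=(lambda x:np.hypot(*(q-x[:2]).T)-r) if r else (lambda x:np.hypot(*(q-x[:2]).T)-x[2])
    s=least_squares(f,x0[:2] if r else x0,loss='soft_l1',f_scale=1.5);return s.x.round(1),np.sqrt(np.median(s.fun**2)).round(2)
E
python3 - <<'E'
from see import *
B={'scene':{'green':(220,155,270,215),'blue':(250,215,305,265),'yellow':(322,190,372,250),'grey':(160,190,207,222)},
'side':{'green':(250,150,302,220),'blue':(160,195,212,245),'yellow':(178,255,234,320),'grey':(237,132,287,168)}}
for n in B:
    c=dict(np.load(f'pics/{n}0.npz'))
    for k,b in B[n].items():
        m=mask(c,k,b);P=cloud(c,m)
        z0=10 if k=='grey' else 25
        low=P[abs(P[:,2]-z0)<8]
        print(n,k,len(P),'low',len(low),low.mean(0).round(1),low.std(0).round(1))
        # outer contour of felt on plane
        m2=np.zeros_like(m);v,u=np.nonzero((m>0)&(c['range_z']>0));s=abs(P[:,2]-z0)<8;m2[v[s],u[s]]=255
        hull=cv2.convexHull(np.c_[u[s],v[s]].astype(np.int32))[:,0]
        print('  felt fit',fit(onplane(c,hull,z0)), fit(onplane(c,hull,z0),60 if k=='grey' else 47))
    c_=c;print(' box',[ (k,) for k in ()])
    for nm,col,b,zt in(('vase','blue',B[n]['green'],137),('pot','green',B[n]['yellow'],100),('box','yellow',B[n]['blue'],71)):
        m=mask(c,col,b);P=cloud(c,m);v,u=np.nonzero(m)
        print(n,nm,len(P),P.mean(0).round(1),P[:,2].min().round(),P[:,2].max().round(),'plane',onplane(c,np.c_[u,v],zt).mean(0).round(1), 'circ',fit(onplane(c,cv2.convexHull(np.c_[u,v].astype(np.int32))[:,0],zt)))
        m=mask(c,'red',b);P=cloud(c,m)
        zr={'vase':(117,134),'pot':(40,105),'box':(32,62)}[nm];rr={'vase':22,'pot':29,'box':31}[nm]
        s=P[(P[:,2]>zr[0])&(P[:,2]<zr[1])];
        if len(s)>5:print('   side cyl',len(s),fit(s,rr))
E
```

```text
scene green 210 low 206 [499.1 -97.7  27.4] [22.4 29.5  2.2]
  felt fit (array([ 483.6, -105.2,   47.8]), np.float64(0.24)) (array([ 484.1, -105. ]), np.float64(0.77))
scene blue 291 low 289 [681.   74.3  26.8] [21.7 30.5  2.1]
  felt fit (array([664. ,  70.5,  48.3]), np.float64(0.22)) (array([664.8,  70.9]), np.float64(0.92))
scene yellow 56 low 54 [541.6 235.9  26. ] [20.9 31.8  2.1]
  felt fit (array([520.5, 240.1,  48. ]), np.float64(0.55)) (array([521.7, 240.2]), np.float64(0.54))
scene grey 706 low 702 [ 600.8 -262.8   12.4] [30.1 29.7  2.1]
  felt fit (array([ 596.8, -265.1,   59.9]), np.float64(0.72)) (array([ 596.8, -265.1]), np.float64(0.67))
 box []
scene vase 59 [ 488.  -102.   140.4] 137.0 144.0 plane [ 483.2 -104.1  137. ] circ (array([ 483.2, -104.4,   17.8]), np.float64(0.28))
   side cyl 57 (array([ 487.3, -102.5]), np.float64(1.55))
scene pot 5 [498.3 238.7  80.9] 79.0 82.0 plane [523.4 242.6 100. ] circ (array([523.4, 242.6,   5.6]), np.float64(0.0))
   side cyl 453 (array([518.8, 240.7]), np.float64(1.98))
scene box 5 [663.4  76.2  73.2] 71.0 76.0 plane [661.   7
[... 626 characters left out ...]
 [ 600.2 -278.6    9.2] [42.  31.4  2.2]
  felt fit (array([ 596.2, -258. ,   58.4]), np.float64(0.35)) (array([ 596.1, -256.6]), np.float64(1.12))
 box []
side vase 107 [488.5 -97.5 136.9] 133.0 140.0 plane [488.4 -97.4 137. ] circ (array([488.5, -97.6,  18.2]), np.float64(0.19))
   side cyl 75 (array([489.1, -98.2]), np.float64(0.82))
side pot 138 [524.4 238.9  77.6] 72.0 82.0 plane [515.9 250.5 100. ] circ (array([516.8, 250.9,  16.3]), np.float64(1.89))
   side cyl 209 (array([516.9, 247.4]), np.float64(2.54))
side box 152 [665.7  79.2  71.7] 66.0 76.0 plane [666.1  78.7  71. ] circ (array([666.2,  78.6,  19.6]), np.float64(0.19))
   side cyl 107 (array([666.5,  78.3]), np.float64(1.02))
```

Both cameras agree on the heights, the radii (felt 48, mat 60) and x. In y they differ by about 6 mm, so I'll average them and check with the wrist camera. Next I need the obstacle positions and a wrist look.

```bash
cat > rob.py <<'E'
from workcell import *
import numpy as np
def R(a):  # tool down, closing axis y at angle a (rad) from world x
    y=np.array([np.cos(a),np.sin(a),0]);z=np.array([0,0,-1.]);return np.c_[np.cross(y,z),y,z]
E
python3 - <<'E'
from see import *
for n,B in(('scene',{'glue':(208,214,222,243),'wax':(297,188,312,208),'teapot':(325,260,360,294)}),('side',{'glue':(200,154,215,184),'wax':(255,240,274,264),'teapot':(104,252,138,294)})):
    c=dict(np.load(f'pics/{n}0.npz'))
    for k,b in B.items():
        m=np.zeros((384,512),np.uint8);m[b[1]:b[3],b[0]:b[2]]=1;P=cloud(c,m);P=P[P[:,2]>14]
        print(n,k,P.min(0).round(),P.max(0).round(),((P.min(0)+P.max(0))/2).round())
from rob import *
import math
for p in((490,-100),(665,75),(520,244),(597,-260)):
  for a in np.arange(-90,91,30):
    for z in(34,250):
      q=inverse_kinematics([*p,z],R(math.radians(a)))
      print(p,a,z,None if q is None else np.round(q,2)[[0,4,6]])
print(np.round(read_state()['tool_rot'],2))
E
```

```text
scene glue [ 684. -119.   14.] [713. -88.  96.] [ 698. -104.   55.]
scene wax [418.  63.  14.] [463. 102.  51.] [441.  83.  33.]
scene teapot [685. 244.  14.] [779. 310.  65.] [732. 277.  40.]
side glue [ 677. -111.   15.] [709. -82.  92.] [693. -96.  53.]
side wax [419.  69.  14.] [459. 108.  49.] [439.  88.  32.]
side teapot [682. 252.  17.] [778. 316.  63.] [730. 284.  40.]
(490, -100) -90 34 [ 0.13  0.09 -1.57]
(490, -100) -90 250 [ 0.21  0.06 -1.55]
(490, -100) -60 34 [ 0.21  0.23 -1.18]
(490, -100) -60 250 [ 0.32  0.11 -1.07]
(490, -100) -30 34 [ 0.28  0.35 -0.77]
(490, -100) -30 250 [ 0.4   0.15 -0.59]
(490, -100) 0 34 [ 0.35  0.47 -0.35]
(490, -100) 0 250 [ 0.48  0.19 -0.11]
(490, -100) 30 34 [0.43 0.57 0.08]
(490, -100) 30 250 [0.56 0.24 0.37]
(490, -100) 60 34 [0.48 0.64 0.54]
(490, -100) 60 250 [0.61 0.27 0.87]
(490, -100) 90 34 [0.51 0.68 1.03]
(490, -100) 90 250 [0.69 0.32 1.34]
(665, 75) -90 34 [-0.18  0.04 -1.81]
(665, 75) -90 250 [-0.07  0.13 -1.87]
(665, 75) -60 34 [-0.08  0.21 -1.41]
(665, 75) -60 250 [ 0.03  0.23 -1.43]
(665, 75) -30 34 [ 0.01  0.35 -1.  ]
(665, 75
[... 713 characters left out ...]
.6  -0.01]
(520, 244) 60 250 [0.14 0.55 0.03]
(520, 244) 90 34 [-0.1   0.69  0.44]
(520, 244) 90 250 [0.18 0.59 0.51]
(597, -260) -90 34 [ 0.31 -0.02 -1.24]
(597, -260) -90 250 [ 0.33  0.01 -1.26]
(597, -260) -60 34 [ 0.38  0.1  -0.81]
(597, -260) -60 250 [ 0.39  0.07 -0.78]
(597, -260) -30 34 [ 0.43  0.2  -0.36]
(597, -260) -30 250 [ 0.47  0.14 -0.31]
(597, -260) 0 34 [0.49 0.29 0.09]
(597, -260) 0 250 [0.55 0.21 0.15]
(597, -260) 30 34 [0.55 0.38 0.54]
(597, -260) 30 250 [0.62 0.28 0.62]
(597, -260) 60 34 [0.64 0.53 0.95]
(597, -260) 60 250 [0.7  0.36 1.09]
(597, -260) 90 34 [0.71 0.64 1.4 ]
(597, -260) 90 250 [0.76 0.43 1.56]
[[ 0.9   0.44 -0.  ]
 [ 0.44 -0.9   0.  ]
 [-0.   -0.   -1.  ]]
```

Run:
```python
from rob import *
from see import *
movep([665,75,250],R(0));s=read_state();print(s['time'],s['eef_pos'].round(1))
c=camera('wrist');cv2.imwrite('pics/wrist0.png',c['image']);print(c['cam_to_world'].round(2).tolist())
full=(0,0,512,384)
for col,z in(('blue',25),('yellow',71)):
    m=mask(c,col,full);n,l,st,_=cv2.connectedComponentsWithStats(m);k=1+st[1:,4].argmax();v,u=np.nonzero(l==k)
    h=cv2.convexHull(np.c_[u,v].astype(np.int32))[:,0];print(col,st[k],fit(onplane(c,h,z)),'z',np.median(cloud(c,l==k)[:,2]))
```

```text
2.7417 [665.1  73.8 249.9]
[[1.0, 0.0, 0.0, 664.91], [-0.0, 0.95, 0.31, 153.5], [-0.0, -0.31, 0.95, 393.11], [0.0, 0.0, 0.0, 1.0]]
blue [ 220  129   71   71 1791] (array([662.9,  74.2,  48.1]), np.float64(0.12)) z 25.49010189024108
yellow [256 177  15   3  18] (array([673.3,  80.7,  14. ]), np.float64(0.42)) z 72.27221743614999
```

View pics/wrist0.png

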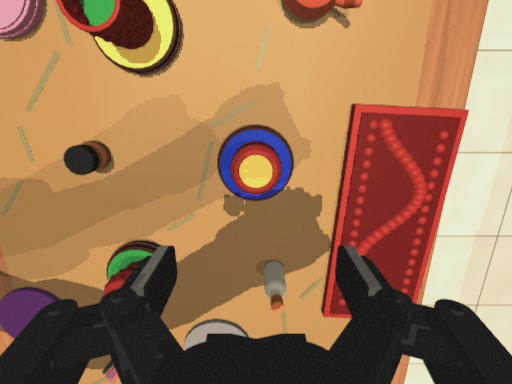

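The wrist view shows the box on the blue felt at (256,163), well clear of its neighbours. It puts the felt at (663,74), which matches the averaged estimate (664,73.5). I'll move the box to the mat.

```bash
cat >> rob.py <<'E'
TOP=225
TCPZ={'box':9,'pot':41,'vase':82}  # TCP height above the piece's underside
ST={'blue':(663.8,73.8,25),'green':(484,-101.5,25),'yellow':(521.5,243,25),'mat':(596.5,-260.5,10)}
def say(*a):
    s=read_state();print(*a,round(s['time'],1),s['eef_pos'].round(1),'gap',round(s['finger_gap'],1),'F',round(s['gripper_force'],1),s['ft_force'].round(1))
def pick(n,xy,base):
    z=base+TCPZ[n]
    movel([*xy,TOP],R(0),300)
    if movel([*xy,z],None,100,guard=10): say('HIT');raise SystemExit
    clamp();say('clamped')
    movel([*xy,z+8],None,40);say('lifted');movel([*xy,TOP],None,150)
def place(n,xy,base):
    z=base+TCPZ[n]
    movel([*xy,TOP],R(0),200);movel([*xy,z+5],None,100)
    print('touch',movel([*xy,z-4],None,15,guard=4));say('down')
    open_gripper();wait(.3);say('open');p=read_state()['eef_pos']
    movel([p[0],p[1],TOP],None,120)
E
python3 - <<'E'
from rob import *
import cv2
pick('box',(665.5,75.3),25);place('box',ST['mat'][:2],10)
cv2.imwrite('pics/scene1.png',camera('scene')['image'][130:320,130:400])
E
```

```text
clamped 5.5 [665.7  75.3  34.8] gap 60.2 F 64.3 [-5.  -1.1 10.6]
lifted 5.8 [665.6  75.2  42.3] gap 60.4 F 64.9 [-0.  -0.7 -1.1]
touch True
down 11.6 [ 596.6 -260.6   19.8] gap 60.3 F 65.9 [-3.6  0.1  9.8]
open 12.3 [ 596.2 -260.5   19.2] gap 85.4 F 0.0 [ 0.7  0.7 -0.1]
```

View pics/scene1.png

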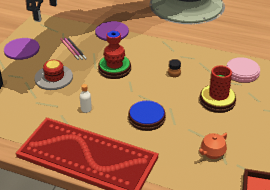

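The box now stands upright on the grey mat (crop 53,72), and the blue stand is free. Next is the vase.

Run:
```python
from rob import *
import cv2
pick('vase',(488.5,-100.8),25);place('vase',ST['blue'][:2],25)
cv2.imwrite('pics/scene2.png',camera('scene')['image'][130:320,130:400])
```

```text
clamped 16.8 [ 488.6 -100.9  107.5] gap 42.2 F 59.4 [-3.4  0.1 12. ]
lifted 17.2 [ 488.5 -100.9  115.2] gap 42.2 F 61.1 [-1.   0.6 -3.9]
touch True
down 21.1 [664.   73.9 107.6] gap 42.4 F 62.2 [-1.7  0.4  8.3]
open 21.9 [663.4  73.6 106.7] gap 85.3 F 0.0 [-0.3 -0.3  0.6]
```

View pics/scene2.png

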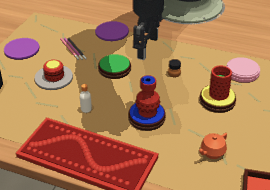

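The vase stands upright on blue (crop 148,105). Next: pot to green, then box to yellow.

Run:
```python
from rob import *
import cv2
pick('pot',(518,244),25);place('pot',ST['green'][:2],25)
cv2.imwrite('pics/scene3.png',camera('scene')['image'][130:320,130:400])
```

```text
clamped 26.1 [518.2 244.1  66.6] gap 58.1 F 62.3 [-3.9 -1.8  9.2]
lifted 26.5 [518.1 243.9  74.2] gap 57.8 F 64.4 [-0.3  0.1 -2. ]
touch True
down 31.6 [ 484.1 -101.6   66.6] gap 57.6 F 65.0 [ 0.2 -0.2  7.6]
open 32.3 [ 483.7 -101.6   66.3] gap 85.6 F 0.0 [-0.   0.6  0.2]
```

View pics/scene3.png

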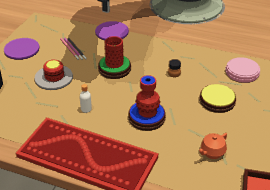

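The pot is upright on green (crop 114,52). Last is the box to yellow, then I retreat and measure.

Run:
```python
from rob import *
from see import *
pick('box',(596.5,-260.5),10);place('box',ST['yellow'][:2],25)
movel([430,-350,300],R(0),250);say('end')
B={'scene':{'green':(220,155,270,215),'blue':(250,195,305,265),'yellow':(322,190,372,250)},'side':{'green':(240,130,302,220),'blue':(150,165,215,245),'yellow':(178,245,234,320)}}
for n in B:
    c=camera(n);np.savez(f'pics/{n}4.npz',**c);cv2.imwrite(f'pics/{n}4.png',c['image'])
    for st,rng,r in(('blue',(117,134),22),('green',(40,105),29),('yellow',(32,62),31)):
        m=mask(c,st,B[n][st]);P=cloud(c,m);v,u=np.nonzero((m>0)&(c['range_z']>0));s=abs(P[:,2]-25)<8
        f=fit(onplane(c,cv2.convexHull(np.c_[u[s],v[s]].astype(np.int32))[:,0],25),47.8)
        Q=cloud(c,mask(c,'red',B[n][st]));Q=Q[(Q[:,2]>rng[0])&(Q[:,2]<rng[1])]
        print(n,st,'felt',f,'piece',len(Q),fit(Q,r))
```

```text
clamped 37.2 [ 596.6 -260.5   19.8] gap 60.6 F 63.9 [-4.1  0.7 11.3]
lifted 37.6 [ 596.6 -260.5   27.3] gap 60.0 F 64.9 [-0.4  0.4 -1.3]
touch True
down 44.1 [521.7 243.   34.8] gap 60.5 F 66.0 [-1.7 -1.9 10.1]
open 44.8 [521.3 242.8  34.2] gap 85.4 F 0.0 [-0.7  0.4  0.4]
end 49.1 [ 430.2 -349.3  300. ] gap 85.7 F 0.0 [-0.6 -0.4 -0.4]
scene blue felt (array([664.3,  70.6]), np.float64(0.41)) piece 70 (array([662.7,  72. ]), np.float64(1.5))
scene green felt (array([ 483.3, -105.1]), np.float64(0.41)) piece 374 (array([ 484.7, -104.6]), np.float64(1.67))
scene yellow felt (array([520.8, 240. ]), np.float64(0.65)) piece 151 (array([521.2, 240.1]), np.float64(1.06))
side blue felt (array([664.8,  76.3]), np.float64(0.26)) piece 85 (array([664.2,  76. ]), np.float64(0.71))
side green felt (array([484.5, -98.3]), np.float64(0.39)) piece 277 (array([485.2, -98.4]), np.float64(1.99))
side yellow felt (array([521.3, 245.4]), np.float64(0.28)) piece 24 (array([523.1, 246.2]), np.float64(0.56))
```

View pics/side4.png

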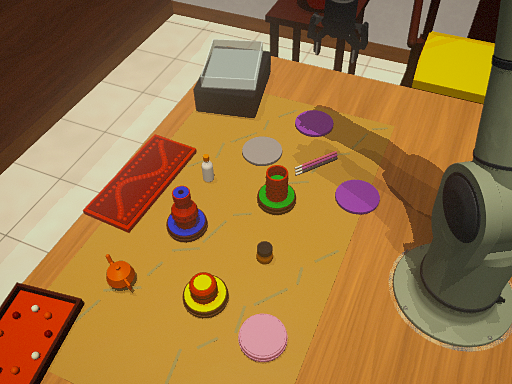

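View pics/scene4.png

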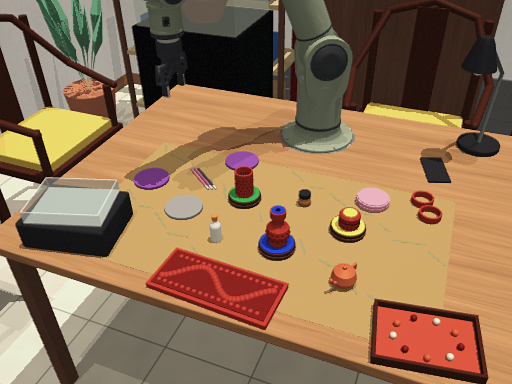

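Both views show each piece upright on its own colour: side view vase (184,212), pot (276,187), box (204,290). They sit within about 2 mm of the felt centres, and the bystanders have not moved.

```bash
python3 -c "
from workcell import *
print(finish_job())"
```

```text
the job is handed in; nothing more can be done
None
```

I handed in the job at about 49 s: vase on blue, brush pot on green and lidded box on yellow (after parking on the grey mat), each upright and within about 2 mm of the felt's centre by camera, with the teapot, glue bottle and wax jar left in place.

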